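# Secure the vial rack on the shaker with its retaining spring

### The job

Push the wooden rack of vials back across the shaker's deck until it stands square against the rear fence. Then close off the open front of the deck with the retaining spring that lies on the counter: put the spring's bent hook right down into the hole in the one bracket, stretch the spring across in front of the rack and set its ring fully down over the post of the other bracket. Leave the spring stretched between the two, the rack standing against the fence and the other things on the counter where they are.

Things in the scene. Friction and masses are not known exactly. Their poses are not given: they have to be found in the camera images.
- shaker_fence (a point): Bench shaker, fixed: white housing, flat aluminium deck 210 mm (x) by 290 mm (y), 90 mm above the counter, black mat, steel rear fence 200 mm wide and 30 mm tall. This point: middle of the foot of the fence's front face, at deck height. x points from the deck's front edge (158 mm in front of this point, robot's side) square to the fence, y along the fence, z up.
- rack_mid (a point): Tiered wooden rack, loose, about 0.55 kg, on the deck a few centimetres short of the fence: 88 mm deep (x), 94 mm wide (y); front half (robot's side) 55 mm tall, rear half 80 mm; three corked vials stand fast in each, 32 mm above the wood. This point: mid depth and width, 40 mm above the deck; front and rear faces are 44 mm from it along its x, which points to the rear.
- hole (a point): Bracket fixed to the deck at one end (left or right varies) of the line in front of the rack. Its level steel lug, 34 mm (x) by 24 mm (y), 8 mm thick, open beneath, has a 12 mm through hole. This point: hole centre at the lug's top face, 50 mm above the deck. The bracket's upright strip (30 mm wide in y) stands 16 mm behind the hole (+x of the shaker). Axes as the shaker's.
- post (a point): The other bracket, fixed, 224 mm from the hole across the deck: a shelf with an upright steel post, 8 mm thick, round tip. This point: the tip, 56 mm above the deck and 13 mm above the shelf on which the ring comes to rest. With the rack home, the line from hole to post runs 36 mm in front of the rack's front face.
- spring_grip (a point): Retaining spring, loose on the counter, 0.21 kg, 188 mm over all: aluminium end fittings (20 mm wide, 28 mm tall, 26 mm long), steel coil between them 20 mm thick and 76 mm long; one fitting ends in a hook bent down, the other in a flat ring. This point: centre of the ring-end fitting, a good place to grip, 14 mm above its underside. x points along the spring from hook to ring, z up.
- spring_ring (a point): Centre of the spring's flat, level ring: 16 mm inside, 28 mm outside diameter, 6 mm thick; 34 mm from the centre of the ring-end fitting, at the height of the spring's axis. Fitted, it lies on the shelf, its centre 10 mm below the post's tip. On the way over the post tip the ring end up about 0.07 rad, so that the ring clears it while the hook stays in the hole.
- spring_pin (a point): Tip of the spring's hook, a 6 mm rod that runs out 22 mm from its fitting and bends down square, 18 mm below the bend. This point: rod centre at the tip, 13 mm below the spring's axis, 171 mm along it from the ring's centre when closed, some 217 mm when fitted. The spring opens from 3 N, 1.7 N more per 10 mm (limit 90 mm), and does not bend: held by the ring end it is carried like a bar.
- dish: Bystander: white porcelain dish, 90 mm across, 35 mm tall.
- tin: Bystander: green enamel tin, 88 by 63 mm, 42 mm tall.
- magnifier: Bystander: magnifying glass on a round weighted foot, 185 mm tall.
- beetle: Bystander: brass desk weight shaped like a beetle, 86 mm long, 44 mm tall.
- block: Bystander: stepped wooden pinning block, 75 by 30 mm, 38 mm tall.
- jar: Bystander: amber glass jar with a cork cap, 60 mm across, 85 mm tall.
- brush: Bystander: brush with a dark wooden handle, 170 mm long, lying flat.
Things that resemble listed ones, but are neither listed nor needed, are in the scene too. What is shaped like the part that bears spring_grip but yellow is not meant.

How it is judged:
On the way, in this order (a step that is already met when the one before it is completed fails the run):
1. the rack stands square against the rear fence (x of rack_mid in the frame of shaker_fence above -0.049 m and angle between the x axis of rack_mid and the x axis of shaker_fence, either way round below 0.06 rad), for 0.2 s.
2. the spring's hook is in the hole of its bracket (horizontal distance between spring_pin and hole below 0.007 m and z of spring_pin in the frame of hole below -0.006 m), for 0.2 s.
3. the spring is stretched across to the post with its hook still in the hole (horizontal distance between spring_pin and hole below 0.009 m and z of spring_pin in the frame of hole below -0.002 m and distance between spring_pin and spring_ring above 0.206 m and horizontal distance between spring_ring and post below 0.01 m), for 0.1 s.
At the end, for the whole second after the job is handed in: Hook tip within 8 mm of the hole's axis and 10 mm or more below the lug's top; ring within 8 mm of the post, its centre 6 mm or more below the post's tip; spring stretched to over 206 mm from pin to ring; rack upright, rear face within 6 mm of the fence and square to it within 0.07 rad (horizontal distance between spring_pin and hole below 0.008 m and z of spring_pin in the frame of hole below -0.01 m and horizontal distance between spring_ring and post below 0.008 m and z of spring_ring in the frame of post below -0.006 m and distance between spring_pin and spring_ring above 0.206 m and x of rack_mid in the frame of shaker_fence above -0.05 m and angle between the x axis of rack_mid and the x axis of shaker_fence, either way round below 0.07 rad and angle between rack_mid's own z axis and vertical below 0.05 rad); the robot touches nothing.
It fails at once if the rack of vials is tipped (angle between rack_mid's own z axis and vertical above 0.25 rad).
It fails at once if a bystander is shifted by more than 30 mm (distance of any of dish, tin, magnifier, beetle, block, jar, brush from where it was at the start of the episode above 0.03 m).
It also fails if it takes over 61 s, if anything falls off the work surface, if the arm or the gripper's body presses on something with over 40 N, if the wrist force passes 120 N, or if a joint passes its speed limit or range.

### The arm

A 7-joint arm with a two-finger parallel gripper is mounted at the origin on the work surface. World frame = base frame: x ahead of the robot, y to its left, z up, the work surface at z = 0. Lengths are in m, angles in rad, forces in N, time in s.
With the tool pointing down it reaches from about 0.425 to 1.025 m from the base axis. Payload 3.6 kg.
Tool frame: the origin (TCP) lies on the centre line of the jaws, within the pads' length; the fingertips stand 17 mm ahead of it and the grasp point (between the pads) lies 2 mm behind it (tip_extent is the distance from the TCP to the fingertips, in m); z points along the fingers, y is the direction in which the jaws open and shut (so a half turn about z gives the same grasp; the last joint's range is limited). The gripper opens to 85 mm and grips with 20 to 120 N. Pads are 22 mm wide; open, the fingers measure 114 mm over their backs; the gripper's body (76 mm by 85 mm) begins 54 mm behind the grasp point. The pads swing forward as they close: fully open they stand 13 mm farther back than shut.
Start: joints at [-1.25, 0.591, 0.048, 1.609, -0.033, 0.943, -0.034], TCP at [0.292, 0.664, 0.248] pointing down, gripper open.
Joint ranges: [-2.69, 2.69], [-0.47, 2.24], [-1.27, 1.36], [0.19, 2.51], [-1.53, 4.68], [0.08, 2.07], [-3.09, 3.09]. Speed limits (rad/s): [2.57, 2.57, 3.14, 3.14, 3.14, 3.14, 3.14].

### API

Orientations are given as [roll, pitch, yaw] about the fixed x, y, z axes, in that order (R = Rz(yaw) Ry(pitch) Rx(roll)).
In Python, from workcell import get_state, capture, camera_model, job_done, masks_of, tip_of, tip_extent gives the robot as it stands.
- The arm moves only by the shell command python3 -m inch 'ROWS' [FORCE]. ROWS is JSON, a list that holds one entry, the list of rows, each a list of 5 numbers: the shift along the world's x, y, z as a fraction of full scale, then the turn about the world's z as a fraction of full scale, then the opening, from -1 (shut) to 1 (fully open). In form: [[[dx, dy, dz, roll, hand], ...]]. A call has 1 to 20 rows; each row shifts and turns the commanded pose from where the row before left it; what a row does not reach is not made up. Full scale, the value 1, is 40 mm for a shift and 4 degrees for a turn. A row lasts 1/10 s, in which the tool goes at most 50 mm and 8.59 degrees, less where a joint would pass 70% of its speed; a pose out of reach is approached as far as the arm can. A call with a number of a shift or a turn outside -1 to 1 is refused whole. A call with a gripper value outside its range is refused whole. The fingers move at their own pace and stop on an object; FORCE is the grip in N (left out, the last holds). Time passes only in rows, so rows that do not move let the fingers close. It gives the time, the measured TCP pose, the force and the opening at its end, in the units of the state.
- get_state(): the state, without advancing time (a new reading comes with each control period).
- capture(name): name is "side" or "top"; returns the picture (384x512x3 uint8, blue, green, red); there is no depth.
- camera_model(name): a dict with "mtx" (3x3 intrinsics, pixels), "position" and "attitude" of the camera in the world. Camera axes: x right, y down, z forward; pixel columns grow to the right and rows downward; lengths in m; the calibration is good to about 2 mm. A picture is of the moment at which its call begins. camera_model takes no time and is no camera call.
- job_done(): hands the job in, once; it reports no verdict.
Trained networks look in the newest picture that a camera, given by its name, has taken for a name from the list of things; names that differ only in an ending like _2 or _b are one class to them, and where a whole thing is asked for, a point or a joint stands for the part that bears it (a point fixed in the world has none). Each returns a list of dicts, best first, with "confidence" (0 to 1); they miss things now and then, are a little off and sometimes report something else, mostly with a low value. They report only what shows in the picture. A call takes as long as a camera call. They do not tell look-alikes from the thing itself.
- masks_of(label, camera): "pixels" (384x512 bool, what is visible of it) and "location" ([row, column] in pixels, amid what is visible of it).
- tip_of(label, camera): "location" ([row, column] in pixels: a listed point, or the origin of a listed thing).
The state is a dict: "clock": time; "qpos": joint angles; "joint_velocities": joint speeds; "tau": joint torques, N m; "ee_pos": TCP position; "tool_rot": TCP orientation; "contact_force": force on the tool from outside, world axes, zero at the start; "torque": the same for the moment, N m; "gripper_width": finger opening in m.
Only numpy, scipy, OpenCV 4.12 (cv2) and the standard library are available. Lean on these libraries where they do the work, as an engineer would, in place of code of your own. Each camera call takes 0.05 s, during which the arm holds its last target.

## Working session

There is one attempt and no reset: what is moved stays moved. The work goes in short steps, Python scripts to look and compute and a shell command to move; the robot and the scene stay as the last step left them, time stands still between calls to the robot, and variables do not carry over. Pictures are saved under pics/ and viewed, and the job is handed in when it is done.

```bash
ls; mkdir -p pics
python3 - <<'E'
from workcell import *
import cv2
s=get_state(); print({k:s[k] for k in('clock','ee_pos','tool_rot','contact_force','gripper_width')},tip_extent)
for c in('side','top'):
    im=capture(c); cv2.imwrite(f'pics/{c}0.png',im); m=camera_model(c); print(c,m)
E
```

```text
pics
{'clock': 0.0, 'ee_pos': array([0.29116231, 0.66311278, 0.2471544 ]), 'tool_rot': array([-3.13939450e+00,  1.11984415e-04,  2.72791385e+00]), 'contact_force': array([-0.35081418, -0.10205723,  0.24952006]), 'gripper_width': 0.08563027877563226} 0.017
side {'mtx': array([[370.94003716,   0.        , 255.14887686],
       [  0.        , 370.94003716, 190.93997386],
       [  0.        ,   0.        ,   1.        ]]), 'position': array([-0.14290969, -0.88003315,  0.89056369]), 'attitude': array([-2.18747456,  0.00325185, -0.65569117])}
top {'mtx': array([[383.40924221,   0.        , 261.2727524 ],
       [  0.        , 383.40924221, 193.28849642],
       [  0.        ,   0.        ,   1.        ]]), 'position': array([ 3.40117799e-01, -1.07154907e-04,  1.25342996e+00]), 'attitude': array([-2.98717373, -0.02237425, -1.57810205])}
```

View pics/side0.png

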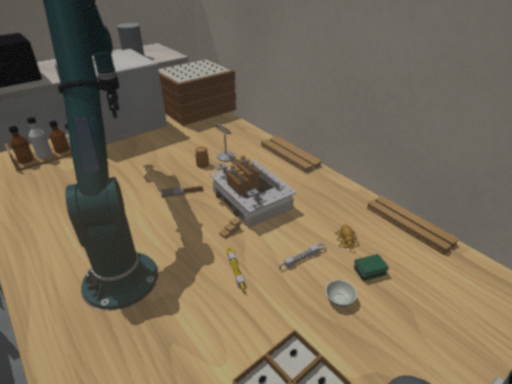

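View pics/top0.png

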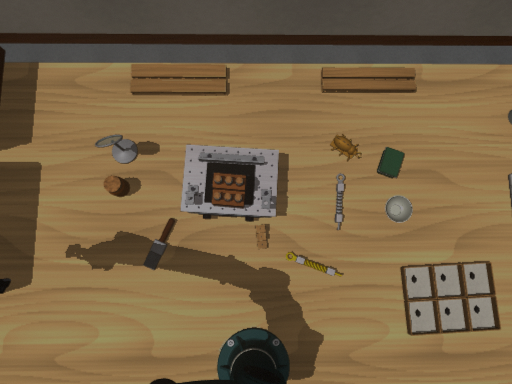

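```bash
cat > h.py <<'E'
import numpy as np, cv2
from scipy.spatial.transform import Rotation as R
from workcell import *
def cam(c):
    m=camera_model(c); return m['mtx'],np.array(m['position']),R.from_euler('xyz',m['attitude']).as_matrix()
def ray(c,rc):
    K,p,A=cam(c); d=A@np.linalg.solve(K,[rc[1],rc[0],1.]); return p,d
def atz(c,rc,z):
    p,d=ray(c,rc); return p+d*(z-p[2])/d[2]
def proj(c,X):
    K,p,A=cam(c); q=K@(A.T@(np.asarray(X)-p)); return q[[1,0]]/q[2]
def tri(r1,r2):
    (p1,d1),(p2,d2)=ray('side',r1),ray('top',r2)
    d1=d1/np.linalg.norm(d1);d2=d2/np.linalg.norm(d2)
    A=np.stack([d1,-d2],1); s=np.linalg.lstsq(A,p2-p1,rcond=None)[0]
    a,b=p1+d1*s[0],p2+d2*s[1]; return (a+b)/2,np.linalg.norm(a-b)
E
python3 - <<'E'
from h import *
np.set_printoptions(precision=4,suppress=True)
for c in('side','top'): capture(c)
for l in ['shaker_fence','rack_mid','hole','post','spring_grip','spring_ring','spring_pin']:
    T={}
    for c in('side','top'):
        T[c]=tip_of(l,c)[:3]
        print(l,c,[(round(t['confidence'],2),np.round(t['location'],1)) for t in T[c]])
    if T['side'] and T['top']:
        for a in T['side']:
            for b in T['top']: 
                x,e=tri(a['location'],b['location'])
                if e<.02: print('   ',x,round(e,4))
for n in ('top','side'):
    im=cv2.imread(f'pics/{n}0.png')
    cr=im[130:280,170:420] if n=='top' else im[140:300,190:400]
    cv2.imwrite(f'pics/{n}0c.png',cv2.resize(cr,None,fx=3,fy=3,interpolation=2))
E
```

```text
shaker_fence side [(0.82, array([179.1, 261.5]))]
shaker_fence top [(0.86, array([164. , 231.4])), (0.25, array([227.1, 337.7]))]
    [0.6129 0.065  0.0897] 0.0014
    [ 0.3986 -0.2067  0.3193] 0.0058
rack_mid side [(0.78, array([177.6, 238.2])), (0.73, array([167.2, 203.7])), (0.19, array([300.1, 341.4]))]
rack_mid top [(0.66, array([189. , 227.4])), (0.55, array([150.3, 125.2])), (0.43, array([163.1, 385.8]))]
    [0.5211 0.078  0.1284] 0.0166
hole side [(0.59, array([194.8, 252.8]))]
hole top [(0.47, array([197.7, 265.6]))]
    [ 0.4981 -0.0369  0.1242] 0.0098
post side [(0.51, array([165.2, 223. ]))]
post top [(0.5, array([197.8, 192.2]))]
    [0.5034 0.1739 0.1412] 0.0067
spring_grip side [(0.7, array([254.4, 234.6])), (0.52, array([248.6, 311.7]))]
spring_grip top [(0.9, array([259.2, 296.8])), (0.83, array([186.5, 337.5])), (0.35, array([146.6, 344.9]))]
    [ 0.3257 -0.1442  0.0194] 0.0144
    [ 0.554  -0.2802  0.0155] 0.0008
spring_ring side [(0.65, array([251.1, 228.2])), (0.56, array([245.1, 323.7]))]
spring_ring top [(0.66, array([177.5, 342. ])), (0.62, array([258.4, 288.6])), (0.25, array([164. , 386.2]))]
    [ 0.3245 -0.1163  0.0141] 0.0054
    [ 0.5862 -0.297   0.0239] 0.0081
spring_pin side [(0.47, array([270.8, 280.6])), (0.46, array([291.5, 243.1]))]
spring_pin top [(0.75, array([147.7, 124.9])), (0.63, array([273.6, 340.8])), (0.56, array([227.8, 337.1]))]
    [ 0.4196 -0.2781 -0.004 ] 0.0007
    [ 0.2713 -0.2809  0.0086] 0.0036
```

View pics/top0c.png

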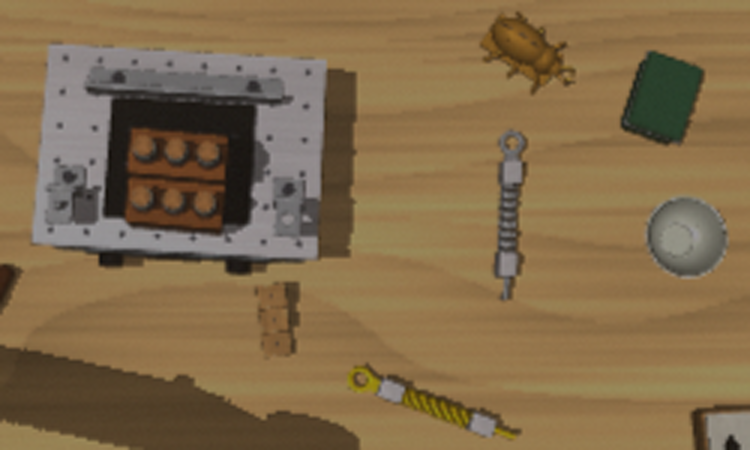

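View pics/side0c.png

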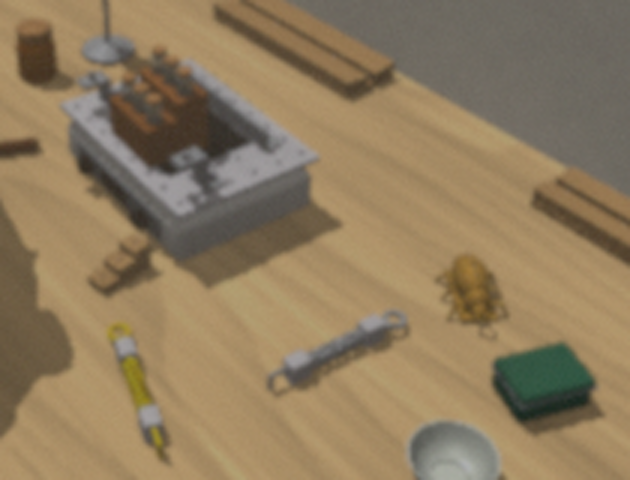

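Run:
```python
import cv2
a=cv2.imread('pics/top0.png')[140:225,175:290]; cv2.imwrite('pics/t1.png',cv2.resize(a,None,fx=6.9,fy=6.9,interpolation=2))
a=cv2.imread('pics/side0.png')[145:225,200:300]; cv2.imwrite('pics/s1.png',cv2.resize(a,None,fx=7,fy=7,interpolation=2))
```

```text
(no output)
```

View pics/t1.png

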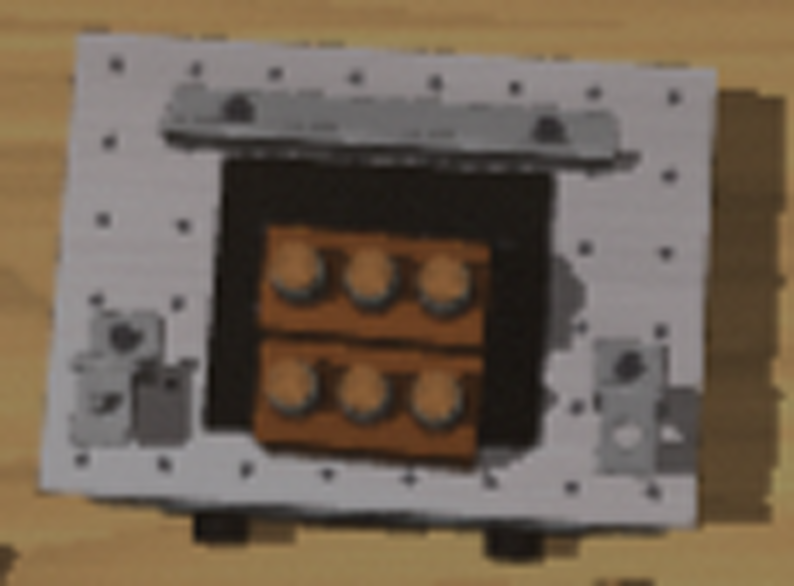

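View pics/s1.png

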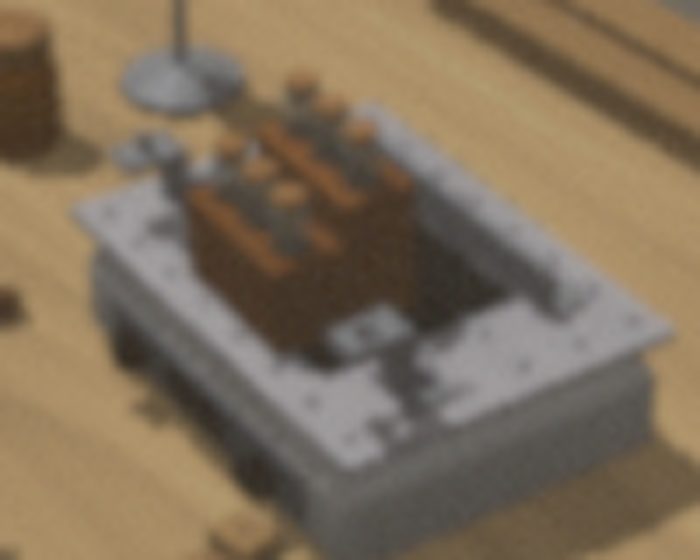

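```bash
cat > fit.py <<'E'
from h import *
from scipy.optimize import least_squares
np.set_printoptions(precision=4,suppress=True)
def tp(u,v): return np.array([(v+.5)/6.9-.5+140,(u+.5)/6.9-.5+175])
def sp(u,v): return np.array([(v+.5)/7-.5+145,(u+.5)/7-.5+200])
obs=[('top',tp(78,33),'RL'),('top',tp(717,70),'RR'),('top',tp(697,526),'FR'),('top',tp(40,490),'FL'),
('side',sp(75,210),'FL'),('side',sp(372,105),'RL'),('side',sp(675,335),'RR'),('side',sp(345,467),'FR'),
('top',tp(627,434),'H'),('side',sp(368,328),'H'),('top',tp(104,402),'P'),('side',sp(150,140),'P'),
('side',np.array([179.1,261.5]),'F'),('top',np.array([164,231.4]),'F')]
def pts(p):
    x,y,a,z,hy=p; c=lambda u,v,w:np.array([x+np.cos(a)*u-np.sin(a)*v,y+np.sin(a)*u+np.cos(a)*v,z+w])
    return dict(F=c(0,0,0),RL=c(.052,.145,0),RR=c(.052,-.145,0),FL=c(-.158,.145,0),FR=c(-.158,-.145,0),H=c(-.124,hy,.05),P=c(-.124,hy+.224,.056))
def res(p):
    P=pts(p[:5]); d=dict(top=p[5:7],side=p[7:9]); r=[proj(c,P[k])+d[c]-o for c,o,k in obs]
    return np.concatenate(r+[p[5:9]*.5,[(p[3]-.09)*300]])
if __name__=='__main__':
    s=least_squares(res,[.61,.065,-.07,.09,-.112,0,0,0,0],loss='soft_l1')
    print(s.x); r=res(s.x)
    for i,(c,o,k) in enumerate(obs): print(c,k,r[2*i:2*i+2])
    for k,v in pts(s.x[:5]).items(): print(k,v)
E
python3 fit.py
```

```text
[ 0.6191  0.0676 -0.0614  0.0887 -0.1132  0.7715  0.8093  0.3145 -0.0095]
top RL [-0.1868  0.1187]
top RR [-0.1202  0.1124]
top FR [ 0.4762 -0.2542]
top FL [ 0.3414 -0.233 ]
side FL [-0.0296 -1.023 ]
side RL [-0.1164  0.2475]
side RR [-0.2844  0.2643]
side FR [0.6805 0.2539]
top H [0.0207 0.6074]
side H [ 1.1775 -0.066 ]
top P [ 0.0303 -0.3524]
side P [-0.8956 -0.8825]
side F [-0.3338  0.9891]
top F [-0.9302 -0.1318]
F [0.6191 0.0676 0.0887]
RL [0.6799 0.2091 0.0887]
RR [ 0.6621 -0.0803  0.0887]
FL [0.4703 0.222  0.0887]
FR [ 0.4525 -0.0674  0.0887]
H [ 0.4884 -0.0378  0.1387]
P [0.5022 0.1858 0.1447]
```

Run:
```python
from h import *
from fit import tp,sp
np.set_printoptions(precision=4,suppress=True)
b=np.array([.77,.81])
q=lambda u,v:np.array([(v+.5)/3-.5+130,(u+.5)/3-.5+170])-b
for n,(u,v,z) in dict(ring=(512,142,.014),grip=(512,170,.028),hookfit=(507,263,.028),pin=(506,297,.010)).items(): print(n,atz('top',q(u,v),z))
for u,v,z in [(253,450,.145),(478,468,.145),(268,225,.17),(490,243,.17)]: print('rack',atz('top',tp(u,v)-b,z))
```

```text
ring [ 0.589  -0.2888  0.014 ]
grip [ 0.5552 -0.2843  0.028 ]
hookfit [ 0.4539 -0.275   0.028 ]
pin [ 0.4187 -0.2765  0.01  ]
rack [0.4815 0.1218 0.145 ]
rack [0.4735 0.0271 0.145 ]
rack [0.5729 0.114  0.17  ]
rack [0.565  0.0215 0.17  ]
```

```bash
python3 -m inch '[[[0.18,-0.72,0,-1,0.41],[0.18,-0.72,0,-1,0.41],[0.18,-0.72,0,-1,0.41],[0.18,-0.72,0,-1,0.41],[0.18,-0.72,0,-1,0.41],[0.18,-0.72,0,-1,0.41],[0.18,-0.72,0,-1,0.41],[0.18,-0.72,0,-1,0.41],[0.18,-0.72,0,-1,0.41],[0.18,-0.72,0,-1,0.41],[0.18,-0.72,0,-1,0.41],[0.18,-0.72,0,-1,0.41],[0.18,-0.72,0,-1,0.41],[0.18,-0.72,0,-1,0.41],[0.18,-0.72,0,-1,0.41],[0.18,-0.72,0,-1,0.41],[0.18,-0.72,0,-1,0.41],[0.18,-0.72,0,-1,0.41],[0.18,-0.72,0,-1,0.41],[0.18,-0.72,0,-1,0.41]]]' 60; python3 -c "
from h import *
s=get_state();print(s['qpos'])"
```

```text
clock: 2.9
ee_pos: [0.4358, 0.0863, 0.2486]
tool_rot: [3.141, -0.001, 1.328]
contact_force: [0.6, -0.1, -0.4]
gripper_width: 0.0601
[-0.72125211  0.2648532   0.51680352  2.23380074 -0.2060479   0.68587829
 -0.30234482]
```

```bash
python3 -m inch '[[[0,0,0,-1,0.41],[0,0,0,-1,0.41],[0,0,0,-1,0.41],[0,0,0,-1,0.41],[0,0,0,-1,0.41],[0,0,0,-1,0.41],[0,0,0,-1,0.41],[0,0,0,-1,0.41],[0,0,0,-1,0.41],[0,0,0,-1,0.41],[0,0,0,-1,0.41],[0,0,0,-1,0.41],[0,0,0,-1,0.41],[0,0,0,-1,0.41],[0,0,0,-1,0.41],[0,0,0,-1,0.41],[0,0,0,-1,0.41],[0,0,0,-1,0.41],[0,-0.14,0,-1,0.41],[0,-0.14,0,-1,0.41]]]' 60; python3 -c "
from h import *
s=get_state();print(s['qpos'])
cv2.imwrite('pics/top2.png',cv2.resize(capture('top')[120:260,150:320],None,fx=4,fy=4))
cv2.imwrite('pics/side2.png',cv2.resize(capture('side')[80:250,160:330],None,fx=3.5,fy=3.5))"
```

```text
clock: 4.9
ee_pos: [0.4356, 0.0763, 0.2484]
tool_rot: [-3.141, -0.0, -0.068]
contact_force: [0.4, 0.1, -0.7]
gripper_width: 0.0601
[-0.98124437  0.33802534  0.89852919  2.24649676 -0.40467785  0.72060756
 -1.43872447]
```

View pics/side2.png

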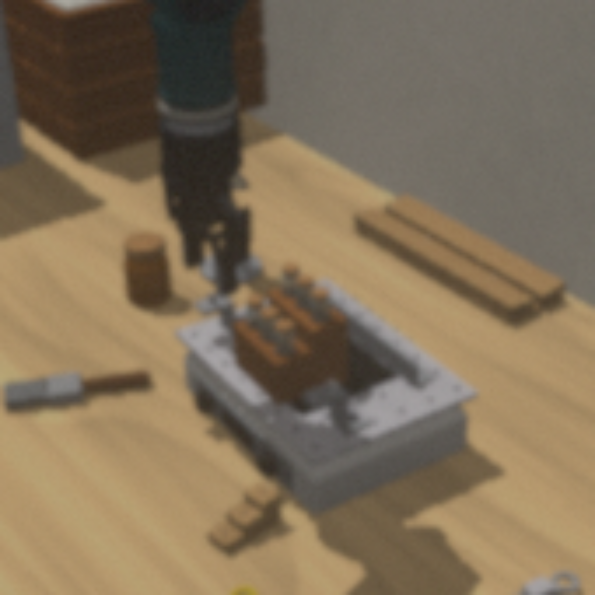

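```bash
python3 -m inch '[[[0,0,-0.7,0,0.41],[0,0,-0.7,0,0.41],[0,0,-0.7,0,0.41],[0,0,-0.7,0,0.41],[0,0,-0.1,0,0.41],[0,0,0,0,0.41]]]'; python3 -c "
from h import *
s=get_state();print(s['qpos'])
cv2.imwrite('pics/side3.png',cv2.resize(capture('side')[80:250,160:330],None,fx=3.5,fy=3.5))"
```

```text
clock: 5.6
ee_pos: [0.4354, 0.0764, 0.1321]
tool_rot: [3.141, 0.001, -0.065]
contact_force: [-0.2, -0.6, -0.3]
gripper_width: 0.0602
[-0.72382374  0.52626361  0.60593412  2.3375176  -0.70326718  0.45832779
 -1.16895018]
```

View pics/side3.png

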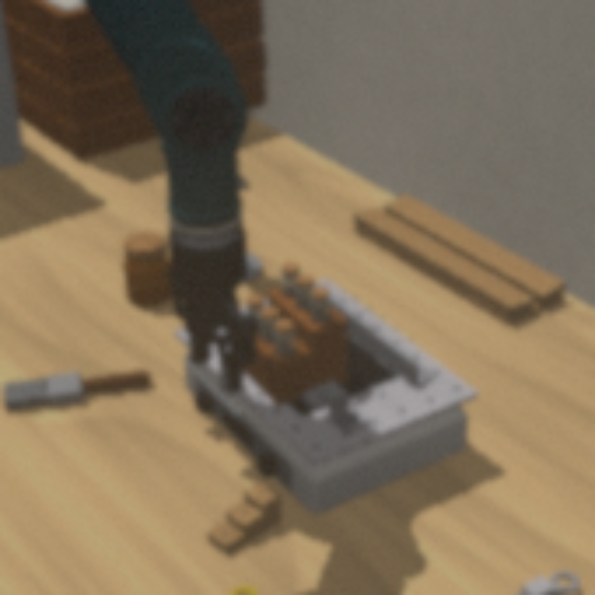

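```bash
python3 -m inch '[[[0.2,-0.012,0,0,0.41],[0.2,-0.012,0,0,0.41],[0.2,-0.012,0,0,0.41],[0.2,-0.012,0,0,0.41],[0.2,-0.012,0,0,0.41],[0.2,-0.012,0,0,0.41],[0.2,-0.012,0,0,0.41],[0.2,-0.012,0,0,0.41],[0.15,-0.01,0,0,0.41],[0,0,0,0,0.41]]]'; python3 -c "
from h import *
cv2.imwrite('pics/side4.png',cv2.resize(capture('side')[80:250,160:330],None,fx=3.5,fy=3.5))"
```

```text
clock: 6.65
ee_pos: [0.505, 0.0724, 0.1319]
tool_rot: [3.141, 0.002, -0.064]
contact_force: [-1.8, 0.2, -2.1]
gripper_width: 0.06
```

View pics/side4.png

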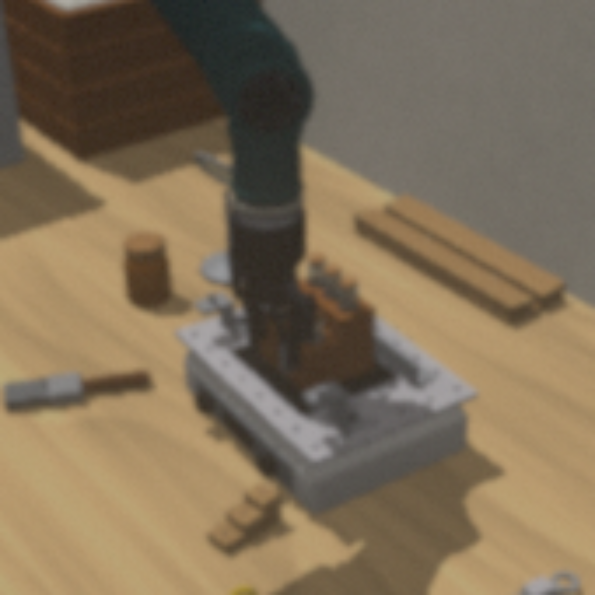

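Pushing works. Continue in small increments while watching the force.

```bash
python3 -m inch '[[[0.1,-0.006,0,0,0.41],[0.1,-0.006,0,0,0.41],[0.05,-0.003,0,0,0.41],[0,0,0,0,0.41]]]'
```

```text
clock: 7.1
ee_pos: [0.5164, 0.0718, 0.1323]
tool_rot: [3.141, -0.001, -0.065]
contact_force: [-2.7, 0.8, -2.7]
gripper_width: 0.0603
```

```bash
python3 -m inch '[[[0.06,-0.004,0,0,0.41],[0.06,-0.004,0,0,0.41],[0,0,0,0,0.41]]]'
```

```text
clock: 7.4
ee_pos: [0.5198, 0.0714, 0.1322]
tool_rot: [-3.141, 0.002, -0.064]
contact_force: [-3.3, -0.1, 0.5]
gripper_width: 0.0601
```

```bash
python3 -m inch '[[[0.06,-0.004,0,0,0.41],[0.06,-0.004,0,0,0.41],[0,0,0,0,0.41]]]'
```

```text
clock: 7.7
ee_pos: [0.5198, 0.0715, 0.1319]
tool_rot: [-3.139, 0.011, -0.064]
contact_force: [-12.4, 0.5, 10.3]
gripper_width: 0.0604
```

```bash
python3 -c "
from h import *
cv2.imwrite('pics/top5.png',cv2.resize(capture('top')[140:225,175:290],None,fx=6.9,fy=6.9))
cv2.imwrite('pics/side5.png',cv2.resize(capture('side')[130:220,200:320],None,fx=6,fy=6))"
```

```text
(no output)
```

View pics/side5.png

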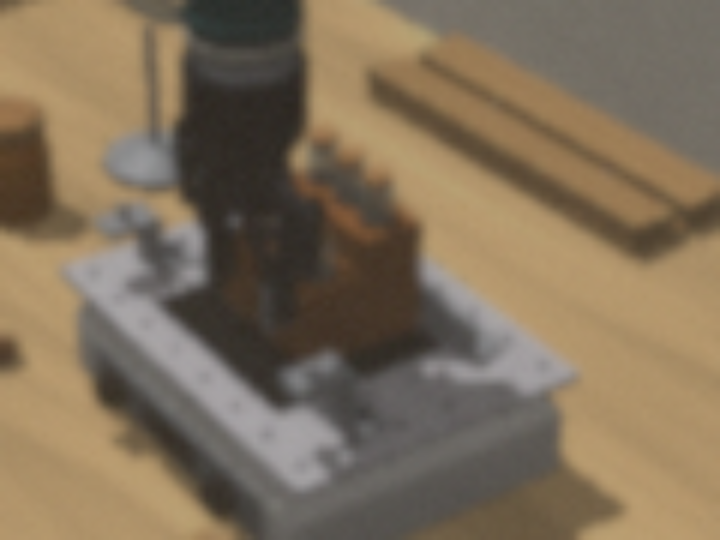

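View pics/top5.png

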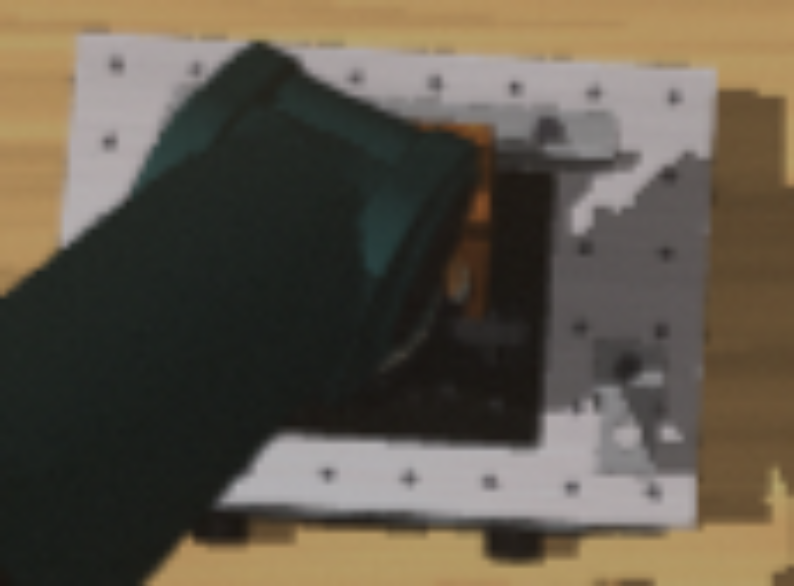

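```bash
python3 -m inch '[[[0.04,-0.002,0,0,0.41],[0.02,0,0,0,0.41],[0,0,0,0,0.41]]]'
```

```text
clock: 8.1
ee_pos: [0.5198, 0.0715, 0.1318]
tool_rot: [-3.139, 0.016, -0.064]
contact_force: [-16.8, 0.6, 13.2]
gripper_width: 0.0603
```

```bash
python3 -m inch '[[[-0.1,0,0,0,0.41],[-0.3,0.02,0,0,0.41],[-0.5,0.02,0,0,0.41],[-0.6,0.02,0,0,0.41],[0,0,0.5,0,0.41],[0,0,0.8,0,0.41],[0,0,0.8,0,0.41],[0,0,0.7,0,0.41],[0.1,-0.7,0,0,0.2],[0.2,-0.8,0,0,0.2],[0.3,-0.8,0,0,0.2],[0.3,-0.8,0,0,0.2],[0.3,-0.8,0,0,0.2],[0.3,-0.8,0,0,0.2],[0.3,-0.8,0,0,0.2],[0.3,-0.8,0,0,0.2],[0.3,-0.8,0,0,0.2],[0.2,-0.8,0,0,0.2],[0.1,-0.8,0,0,0.2],[0,0,0,0,0.2]]]'
python3 - <<'E'
from h import *
print(get_state()['qpos'])
cv2.imwrite('pics/top6.png',cv2.resize(capture('top')[140:225,175:290],None,fx=6.9,fy=6.9))
cv2.imwrite('pics/side6.png',cv2.resize(capture('side')[120:290,200:370],None,fx=3.5,fy=3.5))
E
```

```text
clock: 10.1
ee_pos: [0.5766, -0.2821, 0.2462]
tool_rot: [3.133, -0.007, -0.071]
contact_force: [0.0, 0.1, 0.1]
gripper_width: 0.0514
[-0.12214416  0.59432128  0.76027787  1.83523494 -0.50620472  0.90647883
 -0.77175635]
```

View pics/side6.png

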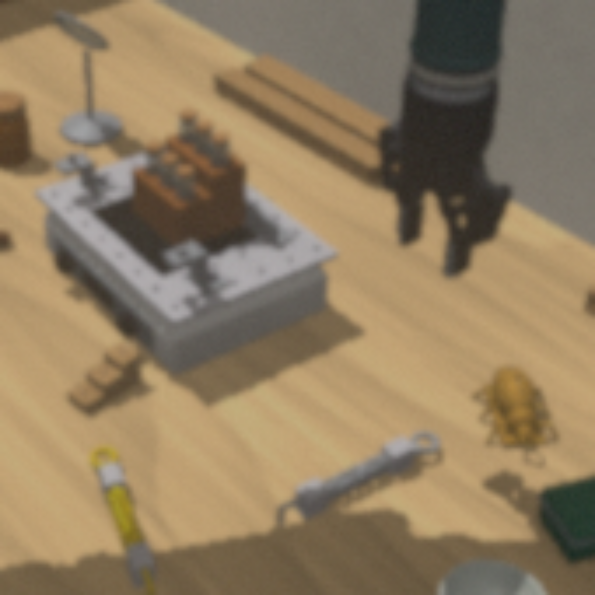

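View pics/top6.png

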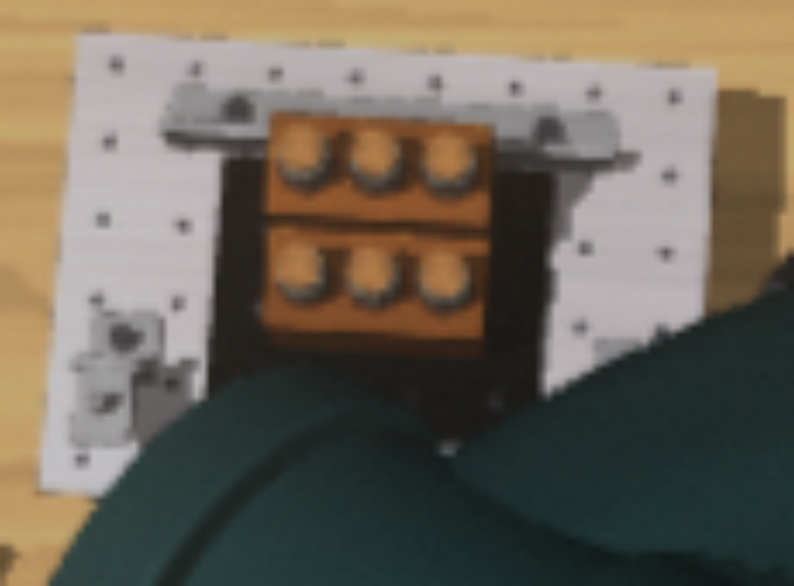

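```bash
python3 -m inch '[[[-0.28,-0.03,-0.5,0,0.2],[-0.28,-0.03,-0.7,0,0.2],[0,0,-0.9,0,0.2],[0,0,-0.9,0,0.2],[0,0,-0.8,0,0.2],[0,0,-0.6,0,0.2],[0,0,0,0,0.2]]]'
python3 - <<'E'
from h import *
cv2.imwrite('pics/side7.png',cv2.resize(capture('side')[190:290,260:370],None,fx=5.5,fy=5.5))
cv2.imwrite('pics/top7.png',cv2.resize(capture('top')[150:240,290:400],None,fx=5.5,fy=5.5))
E
```

```text
clock: 10.9
ee_pos: [0.5522, -0.274, 0.0655]
tool_rot: [-3.139, 0.004, -0.063]
contact_force: [-0.6, 0.3, 0.6]
gripper_width: 0.0511
```

View pics/side7.png

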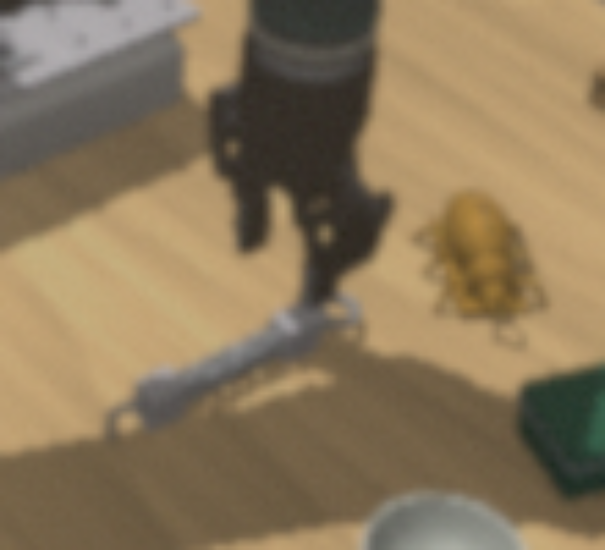

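View pics/top7.png

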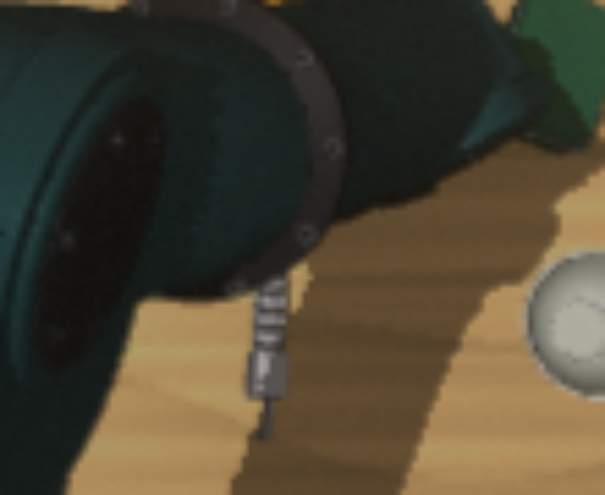

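```bash
python3 -m inch '[[[0.06,-0.26,0,-0.2,0.2],[0,0,-0.5,0,0.2],[0,0,-0.4,0,0.2],[0,0,-0.22,0,0.2],[0,0,0,0,0.2]]]'
python3 - <<'E'
from h import *
cv2.imwrite('pics/side8.png',cv2.resize(capture('side')[190:290,260:370],None,fx=5.5,fy=5.5))
E
```

```text
clock: 11.5
ee_pos: [0.555, -0.287, 0.0226]
tool_rot: [-3.141, 0.002, -0.079]
contact_force: [0.5, -0.0, -0.2]
gripper_width: 0.0511
```

View pics/side8.png

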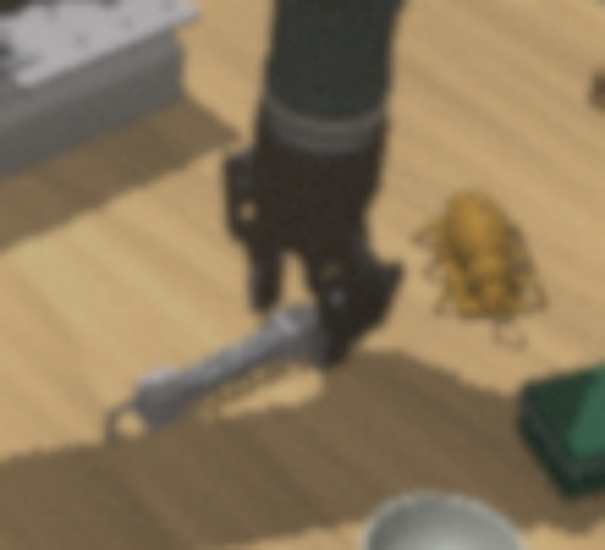

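```bash
python3 -m inch '[[[0,0.03,-0.08,0,0.2],[0,0,0,0,-0.7],[0,0,0,0,-0.7],[0,0,0,0,-0.7],[0,0,0,0,-0.7],[0,0,0,0,-0.7]]]' 30
```

```text
clock: 12.15
ee_pos: [0.5558, -0.2865, 0.0208]
tool_rot: [3.141, -0.001, -0.079]
contact_force: [-0.0, 0.8, 3.0]
gripper_width: 0.0197
```

```bash
python3 -m inch '[[[0,0,0.3,0,-0.7],[0,0,0.6,0,-0.7],[0,0,0.8,0,-0.7],[0,0,0.8,0,-0.7],[0,0,0.5,0,-0.7],[0,0,0,0,-0.7],[0,0,0,0,-0.7]]]' 20
python3 - <<'E'
from h import *
cv2.imwrite('pics/side9.png',cv2.resize(capture('side')[160:270,250:370],None,fx=6,fy=6))
capture('top')
for c in('side','top'):
  for l in('spring_pin','spring_ring','spring_grip'):print(c,l,[(round(t['confidence'],2),np.round(t['location'],1)) for t in tip_of(l,c)[:3]])
E
```

```text
clock: 12.85
ee_pos: [0.5553, -0.2855, 0.1402]
tool_rot: [-3.141, 0.0, -0.078]
contact_force: [-0.8, 1.0, -3.0]
gripper_width: 0.0193
side spring_pin [(0.67, array([243.6, 283.2])), (0.61, array([290.7, 240.7])), (0.52, array([179.9, 260.6]))]
side spring_ring [(0.82, array([217.4, 326.7])), (0.79, array([249.8, 228.5])), (0.41, array([232.3, 231.4]))]
side spring_grip [(0.75, array([259.2, 235.4])), (0.63, array([220.4, 315.2])), (0.23, array([231.6, 230.2]))]
top spring_pin [(0.46, array([276.4, 339.9])), (0.41, array([229.1, 347.2]))]
top spring_ring [(0.26, array([148.8, 344.3]))]
top spring_grip [(0.8, array([260.4, 297.8]))]
```

View pics/side9.png

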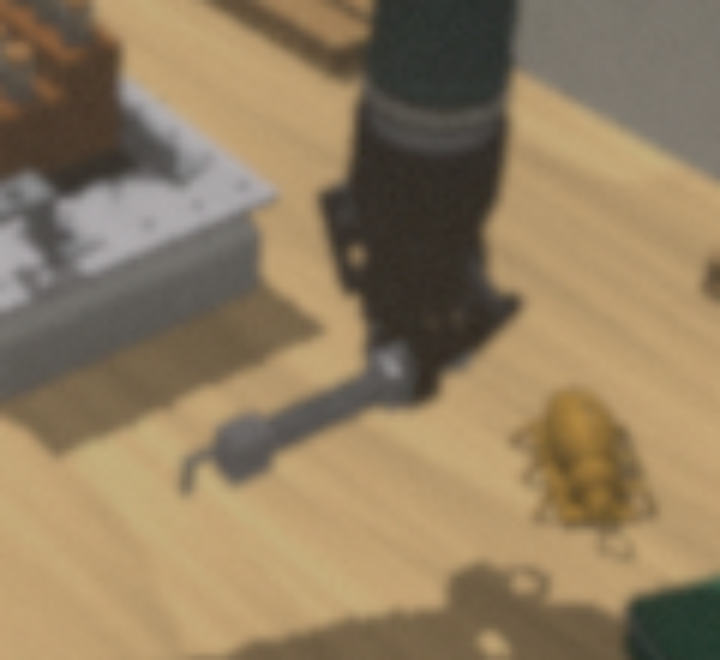

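```bash
cat >> h.py <<'E'
def spring(g,yaw,a,stretch=0,dz=-.0068):
    # g: TCP, yaw of spring (hook->ring), a: ring-up tilt
    e=np.array([np.cos(yaw)*np.cos(a),np.sin(yaw)*np.cos(a),np.sin(a)]); n=np.array([-np.cos(yaw)*np.sin(a),-np.sin(yaw)*np.sin(a),np.cos(a)])
    c=np.asarray(g)+[0,0,dz]
    return dict(grip=c,ring=c+.034*e,pin=c-(.137+stretch)*e-.013*n)
E
python3 - <<'E'
from h import *
for a in(-.05,0,.05,.1,.15,.2):
    s=spring([.5553,-.2855,.1402],-.078,a); print(a,[np.round(proj('side',s[k]),1) for k in s],[np.round(proj('top',s[k]),1) for k in s],s['pin'])
E
```

```text
-0.05 [array([222.2, 316.5]), array([218.8, 324.6]), array([240. , 281.3])] [array([179.4, 347.8]), array([168.5, 348.1]), array([225.5, 345.6])] [ 0.41823948 -0.27478755  0.12726339]
0 [array([222.2, 316.5]), array([218.4, 324.6]), array([241.7, 281.3])] [array([179.4, 347.8]), array([168.3, 348.2]), array([225.5, 345.1])] [ 0.41871654 -0.27482483  0.1204    ]
0.05 [array([222.2, 316.5]), array([218. , 324.7]), array([243.2, 281.4])] [array([179.4, 347.8]), array([168.2, 348.4]), array([225.4, 344.6])] [ 0.41953499 -0.2748888   0.1135691 ]
0.1 [array([222.2, 316.5]), array([217.6, 324.7]), array([244.7, 281.7])] [array([179.4, 347.8]), array([168.1, 348.5]), array([225.1, 344. ])] [ 0.42069278 -0.27497929  0.10678777]
0.15 [array([222.2, 316.5]), array([217.2, 324.7]), array([246.2, 282. ])] [array([179.4, 347.8]), array([168.1, 348.6]), array([224.8, 343.5])] [ 0.42218702 -0.27509608  0.10007295]
0.2 [array([222.2, 316.5]), array([216.8, 324.7]), array([247.5, 282.4])] [array([179.4, 347.8]), array([168. , 348.8]), array([224.4, 343. ])] [ 0.42401397 -0.27523887  0.09344144]
```

```bash
python3 -m inch '[[[0,0,0.5,0,-0.7],[0,0,0.6,0.5,-0.7],[-0.05,0.2,0.6,1,-0.7],[-0.05,0.3,0.6,1,-0.7],[-0.05,0.4,0.4,1,-0.7],[-0.08,0.5,0,1,-0.7],[-0.08,0.5,0,1,-0.7],[-0.1,0.6,0,1,-0.7],[-0.1,0.6,0,1,-0.7],[-0.1,0.6,0,1,-0.7],[-0.1,0.6,0,1,-0.7],[-0.1,0.6,0,1,-0.7],[-0.1,0.6,0,1,-0.7],[-0.1,0.6,0,1,-0.7],[-0.1,0.6,0,1,-0.7],[-0.1,0.6,0,1,-0.7],[-0.1,0.6,0,1,-0.7],[-0.1,0.6,0,1,-0.7],[-0.1,0.6,0,1,-0.7],[0,0.4,0,1,-0.7]]]' 60
```

```text
clock: 15.25
ee_pos: [0.4926, 0.0965, 0.2469]
tool_rot: [-3.138, 0.001, 1.221]
contact_force: [0.0, 0.4, -2.2]
gripper_width: 0.0187
```

```bash
python3 -m inch '[[[0.05,0.03,0,1,-0.7],[0.05,0.03,0,1,-0.7],[0,0,0,1,-0.7],[0,0,0,0.9,-0.7],[0,0,0,0,-0.7]]]' 60
python3 - <<'E'
from h import *
print(get_state()['qpos'])
cv2.imwrite('pics/side10.png',cv2.resize(capture('side')[110:220,190:310],None,fx=6,fy=6))
cv2.imwrite('pics/top10.png',cv2.resize(capture('top')[140:225,175:290],None,fx=6.9,fy=6.9))
for c in('side','top'):
  for l in('spring_pin','spring_ring','spring_grip','hole','post'):print(c,l,[(round(t['confidence'],2),np.round(t['location'],1)) for t in tip_of(l,c)[:3]])
E
```

```text
clock: 15.75
ee_pos: [0.4984, 0.0963, 0.2475]
tool_rot: [-3.14, 0.001, 1.487]
contact_force: [-0.7, -0.4, -1.9]
gripper_width: 0.0189
[-0.56783773  0.33765183  0.36654327  2.10427526 -0.17879082  0.7302654
 -0.17018788]
side spring_pin [(0.58, array([173.5, 252.2])), (0.58, array([290.7, 243.9]))]
side spring_ring [(0.84, array([248.5, 228.4])), (0.47, array([146.6, 228.3]))]
side spring_grip [(0.7, array([148.8, 228.7])), (0.54, array([259.7, 231.3]))]
side hole [(0.71, array([166., 202.])), (0.44, array([193.3, 253.1]))]
side post [(0.67, array([148.5, 230.3])), (0.61, array([163.7, 218.7]))]
top spring_pin [(0.65, array([148.8, 127.8])), (0.56, array([198.5, 269. ])), (0.39, array([275.5, 339.4]))]
top spring_ring [(0.62, array([254.5, 291.4]))]
top spring_grip [(0.8, array([259.1, 300.2])), (0.68, array([191.3, 214.6]))]
top hole [(0.71, array([199.9, 265.2]))]
top post []
```

View pics/side10.png

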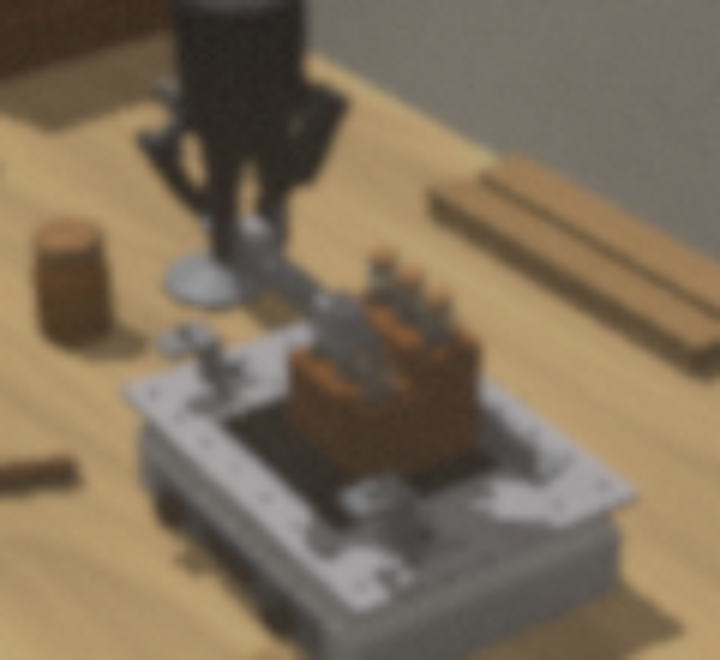

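View pics/top10.png

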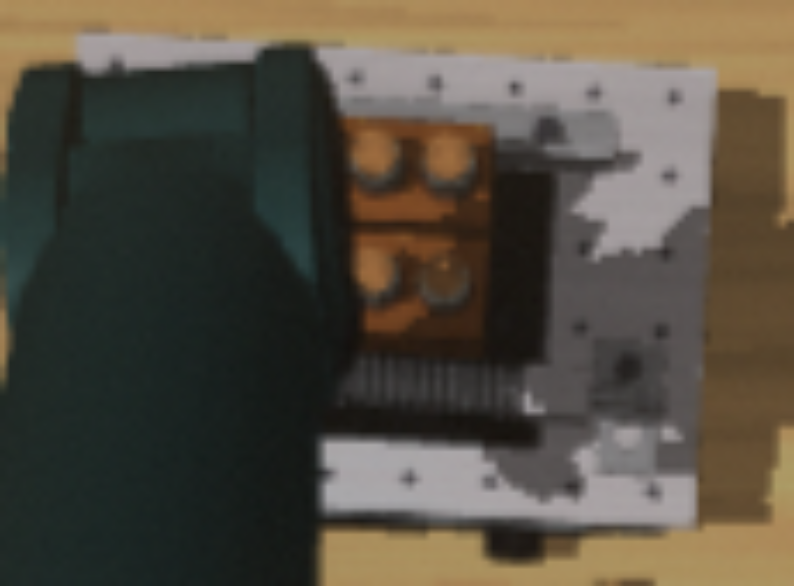

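```bash
python3 -m inch '[[[-0.04,0.06,-0.5,0.32,-0.7],[0,0,-0.6,0,-0.7],[0,0,-0.4,0,-0.7],[0,0,-0.18,0,-0.7],[0,0,0,0,-0.7],[0,0,0,0,-0.7]]]' 60
python3 - <<'E'
from h import *
s=get_state();print(s['ee_pos'],s['tool_rot'])
cv2.imwrite('pics/side11.png',cv2.resize(capture('side')[150:220,200:300],None,fx=8,fy=8,interpolation=2))
cv2.imwrite('pics/top11.png',cv2.resize(capture('top')[180:215,230:290],None,fx=12,fy=12,interpolation=2))
for c in('side','top'):
  for l in('spring_pin','spring_grip','hole'):print(c,l,[(round(t['confidence'],2),np.round(t['location'],1)) for t in tip_of(l,c)[:3]])
for a in(0,.05,.1):
  m=spring(s['ee_pos'],s['tool_rot'][2],a); print(a,m['pin'],proj('side',m['pin']),proj('top',m['pin']))
E
```

```text
clock: 16.95
ee_pos: [0.4981, 0.0987, 0.1816]
tool_rot: [3.141, -0.0, 1.507]
contact_force: [-0.3, 0.0, -1.8]
gripper_width: 0.0185
[0.49810462 0.09866252 0.18162463] [ 3.14058841e+00 -2.30674598e-04  1.50733641e+00]
side spring_pin [(0.75, array([297.3, 339.9])), (0.55, array([185.6, 252.5])), (0.5, array([289.2, 243.7]))]
side spring_grip [(0.69, array([165. , 230.7])), (0.67, array([259.5, 232.2]))]
side hole [(0.64, array([194.4, 252.9])), (0.29, array([187.5, 250.9]))]
top spring_pin [(0.65, array([198.7, 267. ])), (0.41, array([274.6, 340. ]))]
top spring_grip [(0.75, array([258.9, 298.6])), (0.6, array([195.6, 215.9]))]
top hole [(0.52, array([213.1, 392.2])), (0.41, array([201. , 268.9]))]
0 [ 0.48941644 -0.03806171  0.16182463] [186.77228126 252.31339562] [200.31128237 265.5973805 ]
0.05 [ 0.4894685  -0.03724242  0.15499373] [188.2822591  252.19746221] [200.61507171 265.23494035]
0.1 [ 0.48954215 -0.03608344  0.1482124 ] [189.72339992 252.02812343] [200.90604931 264.76066315]
```

View pics/side11.png

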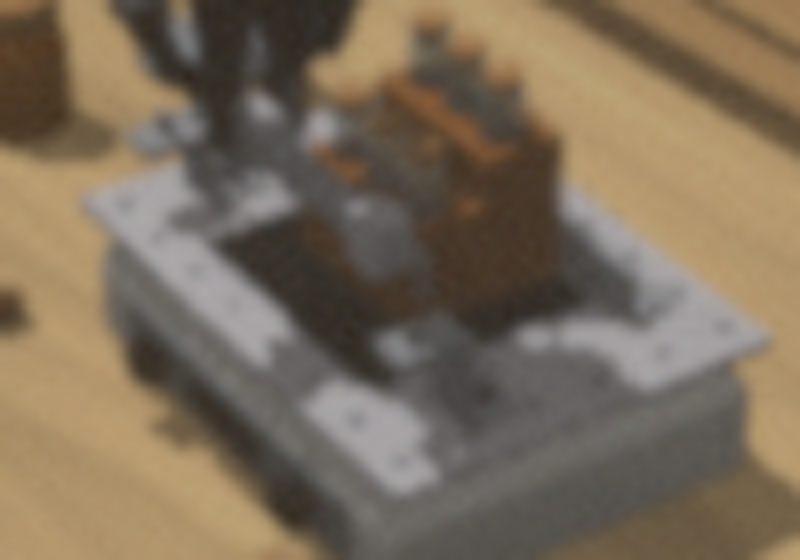

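View pics/top11.png

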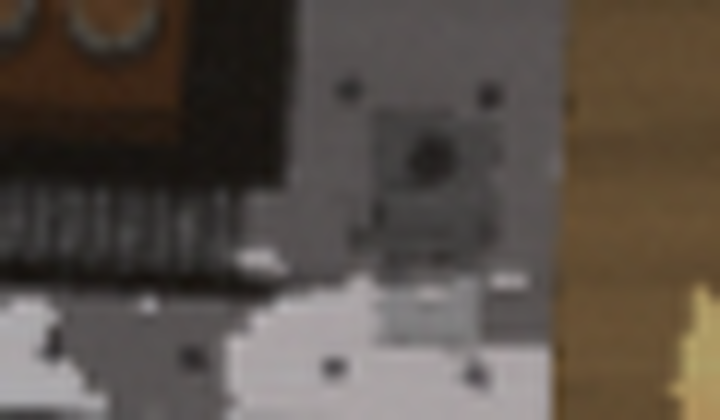

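Run:
```python
from h import *
s=get_state()
im=capture('top'); im2=capture('side')
g=s['ee_pos'];yaw=s['tool_rot'][2]
e=np.array([np.cos(yaw),np.sin(yaw),0]); ax=g+[0,0,-.0068]
# fitting end at grip -(.013+.076+.026)
P=[ax-.115*e, ax-.115*e+[0,0,.005], ax-.137*e+[0,0,.005], ax-.137*e-[0,0,.013]]
for n,I,b,(r0,r1,c0,c1) in(('top',im,(.77,.81),(185,212,245,285)),('side',im2,(.31,0),(170,205,230,275))):
    C=I[r0:r1,c0:c1].astype(float); C=np.clip((C-20)*1.9,0,255).astype(np.uint8)
    k=9; A=cv2.resize(C,None,fx=k,fy=k,interpolation=cv2.INTER_CUBIC); B=A.copy()
    def uv(X):
        q=proj(n,X)+b; return (int((q[1]-c0+.5)*k),int((q[0]-r0+.5)*k))
    cv2.polylines(B,[np.array([uv(p) for p in P])],False,(0,0,255),1)
    cv2.circle(B,uv([.4884,-.0378,.1387]),4,(0,255,0),1)
    cv2.imwrite(f'pics/{n}12.png',np.hstack([A,B]))
```

```text
(no output)
```

View pics/top12.png

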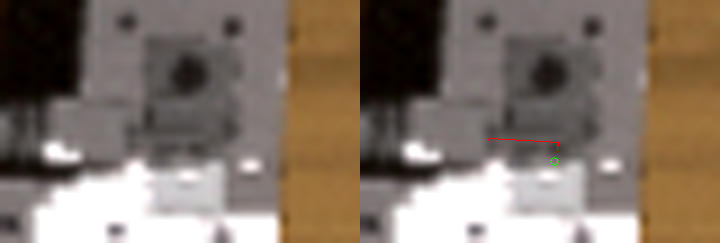

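View pics/side12.png

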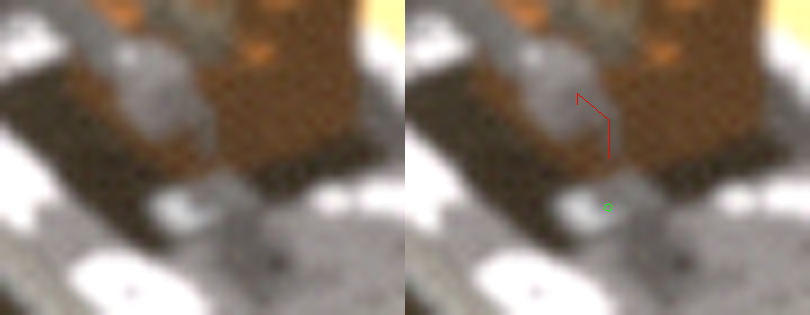

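Run:
```python
from h import *
np.set_printoptions(precision=2,suppress=True)
X=np.array([.4884,-.0378,.162])
for c,b in(('top',(.77,.81)),('side',(.31,0))):
    print(c,proj(c,X)+b,[ (proj(c,X+d)-proj(c,X))*1 for d in np.eye(3)*.01])
    for l in('spring_pin',): print([(round(t['confidence'],2),np.round(t['location'],1)) for t in tip_of(l,c)[:3]])
```

```text
top [201.42 266.32] [array([-3.44, -0.03]), array([ 0.01, -3.48]), array([-0.47,  0.12])]
[(0.7, array([239.5, 261.3])), (0.49, array([275.3, 338.4])), (0.42, array([200.5, 268.1]))]
side [187.11 252.03] [array([-1.01,  2.3 ]), array([-1.3 , -1.74]), array([-2.39, -0.02])]
[(0.61, array([289.7, 243.1])), (0.5, array([188.9, 250.8]))]
```

```bash
python3 -m inch '[[[-0.07,0,-0.25,0,-0.7],[0,0,-0.24,0,-0.7],[0,0,0,0,-0.7],[0,0,0,0,-0.7]]]' 60
cat > ov.py <<'E'
from h import *
import sys
s=get_state(); tag=sys.argv[1]
im=capture('top'); im2=capture('side')
g=s['ee_pos'];yaw=s['tool_rot'][2]; print(g,yaw,s['contact_force'])
e=np.array([np.cos(yaw),np.sin(yaw),0]); ax=g+[0,0,-.0068]
P=[ax-.115*e, ax-.115*e+[0,0,.005], ax-.137*e+[0,0,.005], ax-.137*e-[0,0,.013]]
for n,I,b,(r0,r1,c0,c1) in(('top',im,(.77,.81),(185,212,245,285)),('side',im2,(.31,0),(170,205,230,275))):
    C=I[r0:r1,c0:c1].astype(float); C=np.clip((C-20)*1.9,0,255).astype(np.uint8)
    k=9; A=cv2.resize(C,None,fx=k,fy=k,interpolation=cv2.INTER_CUBIC); B=A.copy()
    def uv(X):
        q=proj(n,X)+b; return (int((q[1]-c0+.5)*k),int((q[0]-r0+.5)*k))
    cv2.polylines(B,[np.array([uv(p) for p in P])],False,(0,0,255),1)
    cv2.circle(B,uv([.4884,-.0378,.1387]),4,(0,255,0),1)
    cv2.imwrite(f'pics/{n}{tag}.png',np.hstack([A,B]))
E
python3 ov.py 13
```

```text
clock: 17.95
ee_pos: [0.4943, 0.0985, 0.1608]
tool_rot: [-3.14, 0.001, 1.507]
contact_force: [-0.1, 0.3, -1.5]
gripper_width: 0.0189
[0.49431586 0.09850496 0.16083408] 1.507408259520562 [-0.12371132  0.34656376 -1.51755453]
```

View pics/top13.png

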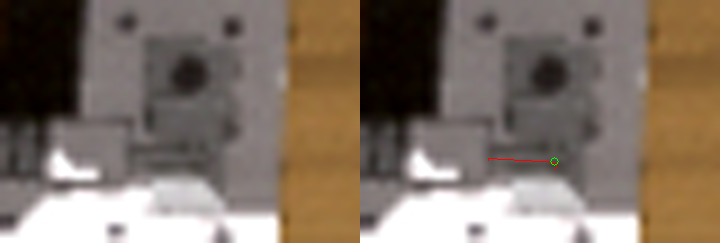

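View pics/side13.png

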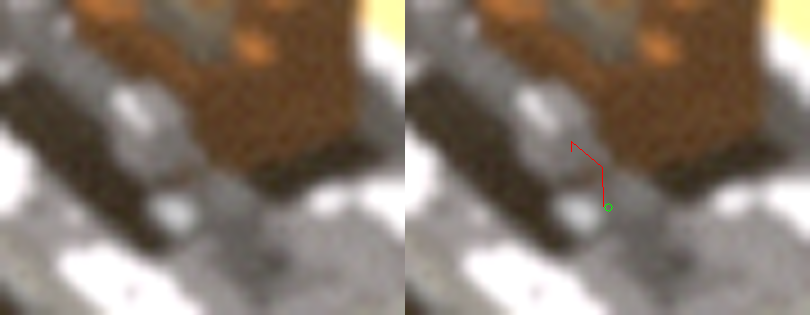

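```bash
python3 -m inch '[[[-0.03,0.025,-0.05,0,-0.7],[0,0,-0.05,0,-0.7],[0,0,-0.05,0,-0.7],[0,0,-0.05,0,-0.7],[0,0,0,0,-0.7]]]' 60
```

```text
clock: 18.55
ee_pos: [0.4934, 0.0997, 0.1532]
tool_rot: [-3.141, 0.0, 1.508]
contact_force: [1.0, -0.7, -2.4]
gripper_width: 0.0189
```

```bash
python3 -m inch '[[[0,0,-0.05,0,-0.7],[0,0,-0.05,0,-0.7],[0,0,-0.05,0,-0.7],[0,0,0,0,-0.7]]]' 60; python3 ov.py 14
```

```text
clock: 18.95
ee_pos: [0.4934, 0.0996, 0.1472]
tool_rot: [-3.141, 0.0, 1.508]
contact_force: [0.3, 0.1, -1.9]
gripper_width: 0.0192
[0.49337692 0.09964623 0.14720749] 1.5075868696972732 [ 0.27992997  0.09361578 -1.89949746]
```

View pics/top14.png

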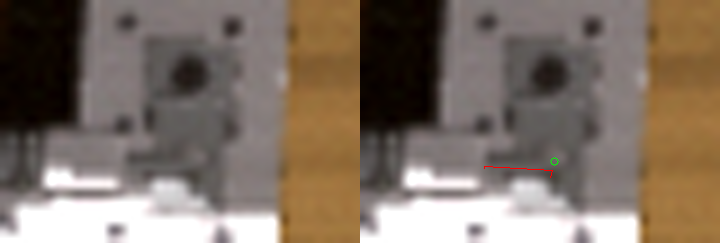

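View pics/side14.png

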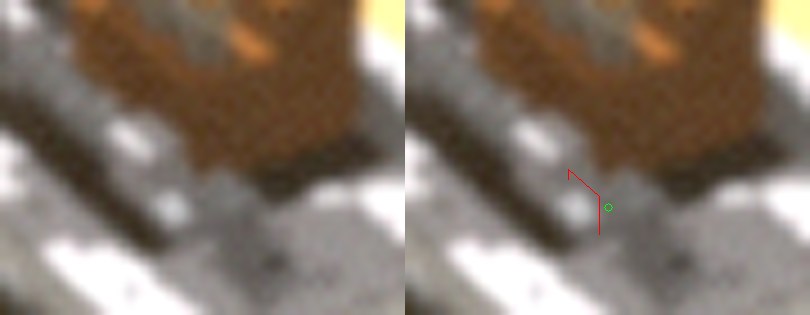

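```bash
python3 -m inch '[[[0,0,-0.05,0,-0.7],[0,0,-0.05,0,-0.7],[0,0,-0.03,0,-0.7],[0,0,0,0,-0.7]]]' 60
```

```text
clock: 19.45
ee_pos: [0.4934, 0.0996, 0.1421]
tool_rot: [-3.141, 0.0, 1.508]
contact_force: [0.1, 0.0, -1.4]
gripper_width: 0.0184
```

```bash
python3 -m inch '[[[0.006,0.1,0,0,-0.7],[0.006,0.1,0,0,-0.7],[0.006,0.1,0,0,-0.7],[0,0,0,0,-0.7]]]' 80
```

```text
clock: 19.85
ee_pos: [0.4942, 0.1114, 0.1423]
tool_rot: [3.142, 0.001, 1.508]
contact_force: [0.6, -5.0, -1.6]
gripper_width: 0.0183
```

```bash
python3 -m inch '[[[0.006,0.1,0.04,0,-0.7],[0.006,0.1,0.04,0,-0.7],[0.006,0.1,0,0,-0.7],[0.006,0.1,0,0,-0.7],[0,0,0,0,-0.7]]]' 80;  python3 - <<'E'
from h import *
cv2.imwrite('pics/side15.png',cv2.resize(capture('side')[145:215,195:285],None,fx=8,fy=8,interpolation=2))
cv2.imwrite('pics/top15.png',cv2.resize(capture('top')[180:215,180:290],None,fx=7,fy=7,interpolation=2))
E
```

```text
clock: 20.35
ee_pos: [0.4947, 0.1266, 0.1452]
tool_rot: [-3.141, 0.002, 1.507]
contact_force: [0.3, -7.5, -3.6]
gripper_width: 0.0181
```

View pics/side15.png

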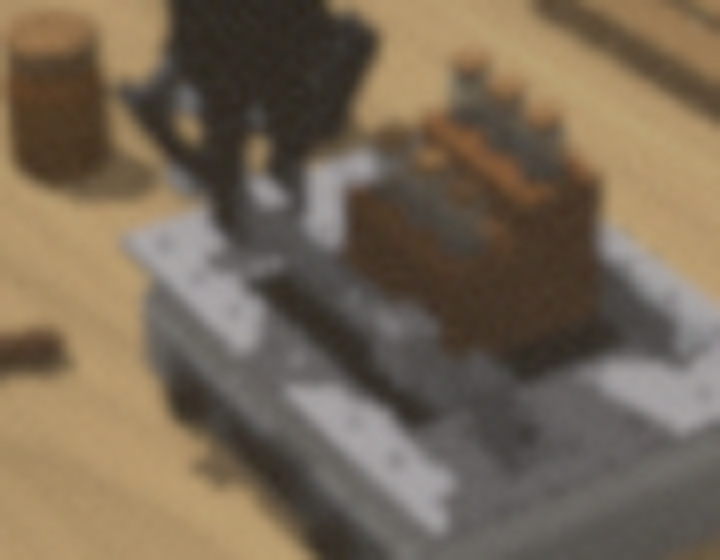

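View pics/top15.png

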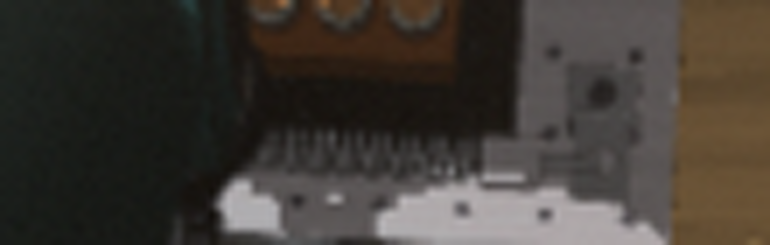

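```bash
python3 -m inch '[[[0.03,0,0.06,-0.15,-0.7],[0.03,0,0.08,-0.15,-0.7],[0.03,0,0.08,-0.13,-0.7],[0,0,0.08,0,-0.7],[0,0,0,0,-0.7]]]' 30;  python3 - <<'E'
from h import *
cv2.imwrite('pics/side16.png',cv2.resize(capture('side')[145:215,195:285],None,fx=8,fy=8,interpolation=2))
E
```

```text
clock: 20.95
ee_pos: [0.4985, 0.1263, 0.1572]
tool_rot: [3.142, 0.002, 1.477]
contact_force: [1.1, -5.6, -7.0]
gripper_width: 0.0185
```

View pics/side16.png

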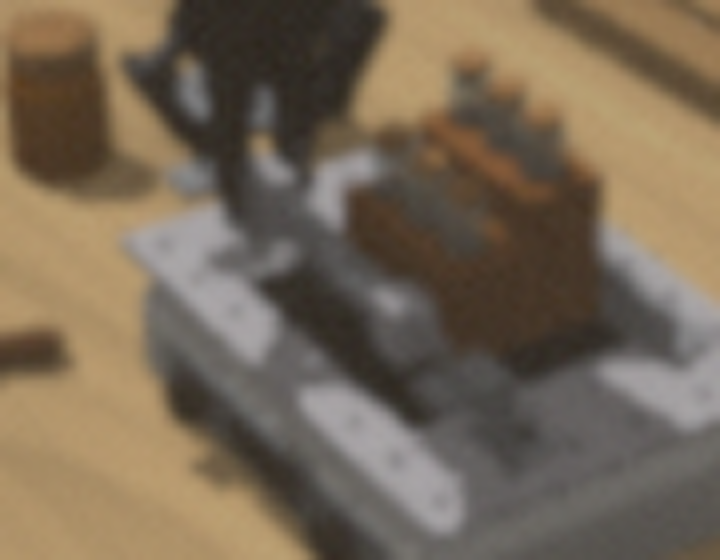

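```bash
python3 -m inch '[[[0,0,0,0,-0.7],[0.006,0.1,0.02,0,-0.7],[0.006,0.1,0,0,-0.7],[0.006,0.1,0,0,-0.7],[0.006,0.1,0,0,-0.7],[0.006,0.1,0,0,-0.7],[0.006,0.1,0,0,-0.7],[0,0,0,0,-0.7]]]' 80;  python3 - <<'E'
from h import *
cv2.imwrite('pics/side17.png',cv2.resize(capture('side')[145:215,195:285],None,fx=8,fy=8,interpolation=2))
cv2.imwrite('pics/top17.png',cv2.resize(capture('top')[180:215,180:290],None,fx=7,fy=7,interpolation=2))
E
```

```text
clock: 21.8
ee_pos: [0.4993, 0.1488, 0.1574]
tool_rot: [-3.14, 0.004, 1.477]
contact_force: [0.8, -10.4, -6.4]
gripper_width: 0.0184
```

View pics/side17.png

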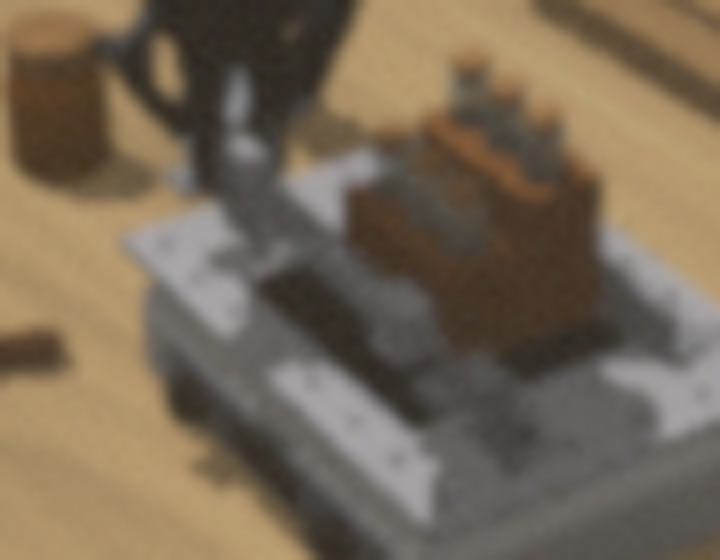

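View pics/top17.png

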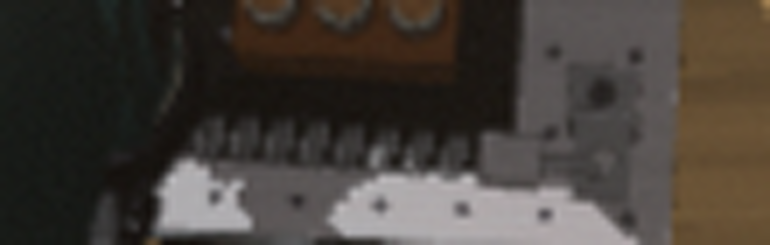

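```bash
python3 -m inch '[[[0.01,0.09,0,0,-0.7],[0,0,0,0,-0.7]]]' 80; python3 -m inch '[[[0,0,-0.06,0,-0.7],[0,0,-0.06,0,-0.7],[0,0,0,0,-0.7]]]' 80
```

```text
clock: 22.1
ee_pos: [0.4996, 0.1518, 0.1574]
tool_rot: [-3.14, 0.005, 1.477]
contact_force: [0.9, -10.8, -6.5]
gripper_width: 0.0184
clock: 22.4
ee_pos: [0.4996, 0.151, 0.1525]
tool_rot: [-3.14, 0.006, 1.476]
contact_force: [0.9, -10.2, -4.3]
gripper_width: 0.0185
```

```bash
python3 -m inch '[[[0,0,-0.06,0,-0.7],[0,0,0,0,-0.7]]]' 80; python3 -m inch '[[[0,0,-0.06,0,-0.7],[0,0,0,0,-0.7]]]' 80
```

```text
clock: 22.6
ee_pos: [0.4997, 0.151, 0.1503]
tool_rot: [-3.14, 0.006, 1.476]
contact_force: [0.7, -11.6, -3.4]
gripper_width: 0.0186
clock: 22.8
ee_pos: [0.4998, 0.1509, 0.148]
tool_rot: [-3.14, 0.006, 1.476]
contact_force: [0.7, -10.6, -2.2]
gripper_width: 0.0187
```

```bash
python3 -m inch '[[[0,0,-0.06,0,-0.7],[0,0,0,0,-0.7]]]' 80; python3 -m inch '[[[0,0,-0.06,0,-0.7],[0,0,0,0,-0.7]]]' 80;  python3 - <<'E'
from h import *
cv2.imwrite('pics/side18.png',cv2.resize(capture('side')[145:215,195:285],None,fx=8,fy=8,interpolation=2))
E
```

```text
clock: 23.0
ee_pos: [0.4999, 0.1508, 0.1458]
tool_rot: [-3.14, 0.006, 1.476]
contact_force: [1.0, -11.0, -1.4]
gripper_width: 0.0186
clock: 23.2
ee_pos: [0.5, 0.1507, 0.1435]
tool_rot: [-3.141, 0.006, 1.476]
contact_force: [0.2, -10.7, -0.5]
gripper_width: 0.0187
```

View pics/side18.png

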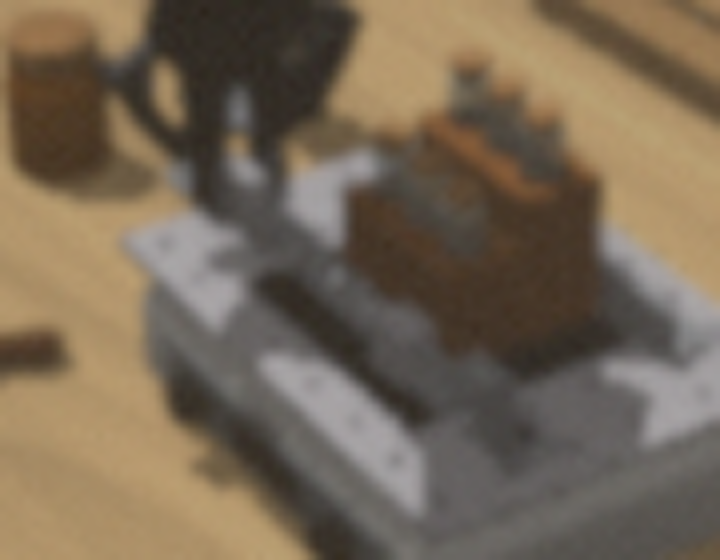

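```bash
python3 -m inch '[[[0,0,-0.05,0,-0.7],[0,0,0,0,-0.7]]]' 80; python3 -m inch '[[[0,-0.05,0,0,-0.7],[0,-0.04,0,0,-0.7],[0,0,0,0,-0.7]]]' 80
```

```text
clock: 23.45
ee_pos: [0.5003, 0.1507, 0.143]
tool_rot: [-3.141, 0.005, 1.476]
contact_force: [-1.8, -12.3, 11.3]
gripper_width: 0.0185
clock: 23.75
ee_pos: [0.5009, 0.1498, 0.1429]
tool_rot: [3.141, 0.001, 1.477]
contact_force: [-1.1, -6.6, 7.7]
gripper_width: 0.0182
```

```bash
python3 -m inch '[[[0,-0.05,0.02,0,-0.7],[0,-0.04,0,0,-0.7],[0,0,0,0,-0.7]]]' 80
```

```text
clock: 24.05
ee_pos: [0.5007, 0.1492, 0.143]
tool_rot: [-3.142, -0.001, 1.479]
contact_force: [-1.5, -0.2, 3.9]
gripper_width: 0.0185
```

The tension has passed to the post (Fy ≈ 0). Release.

```bash
python3 -m inch '[[[0,0,0,0,-0.45],[0,0,0,0,-0.3],[0,0,0,0,-0.25],[0,0,0,0,-0.25],[0,0,0,0,-0.25]]]' 20
python3 - <<'E'
from h import *
cv2.imwrite('pics/side19.png',cv2.resize(capture('side')[145:215,195:285],None,fx=8,fy=8,interpolation=2))
E
```

```text
clock: 24.55
ee_pos: [0.5006, 0.1482, 0.1426]
tool_rot: [-3.142, -0.0, 1.477]
contact_force: [-0.2, 0.0, 0.4]
gripper_width: 0.0319
```

View pics/side19.png

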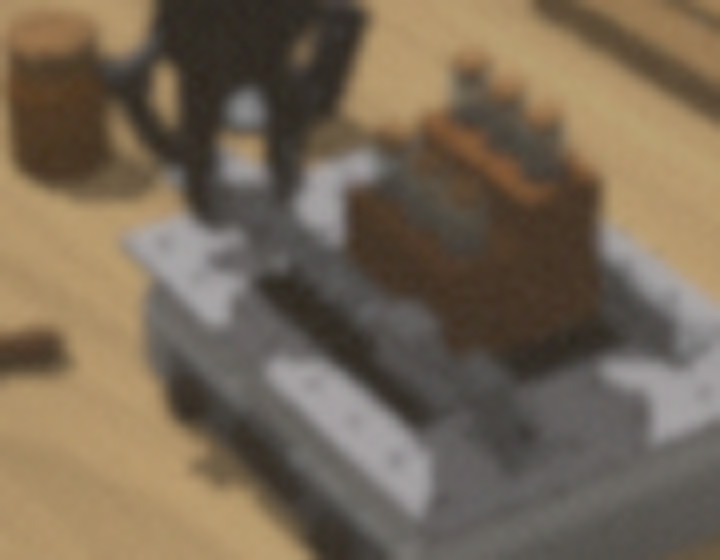

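```bash
python3 -m inch '[[[0,0,0.2,0,-0.25],[0,0,0.4,0,-0.25],[0,0,0.8,0,-0.25],[0,0,0.8,0,-0.25],[0,0,0.8,0,-0.25],[-0.1,0.4,0.2,0,-0.25],[-0.1,0.8,0,0,-0.25],[-0.1,0.8,0,0,-0.25],[-0.1,0.8,0,0,-0.25],[-0.1,0.8,0,0,-0.25],[-0.1,0.8,0,0,-0.25],[-0.1,0.8,0,0,-0.25],[0,0.8,0,0,-0.25],[0,0.8,0,0,-0.25],[0,0,0,0,-0.25]]]'
python3 - <<'E'
from h import *
cv2.imwrite('pics/side20.png',cv2.resize(capture('side')[145:215,195:285],None,fx=8,fy=8,interpolation=2))
cv2.imwrite('pics/top20.png',cv2.resize(capture('top')[140:225,175:290],None,fx=6.9,fy=6.9,interpolation=2))
for c in('side','top'):
  for l in('spring_pin','spring_ring','spring_grip','hole','post','rack_mid'):print(c,l,[(round(t['confidence'],2),np.round(t['location'],1)) for t in tip_of(l,c)[:3]])
E
```

```text
clock: 26.1
ee_pos: [0.4709, 0.4265, 0.271]
tool_rot: [3.142, -0.004, 1.485]
contact_force: [-0.1, -0.1, -0.1]
gripper_width: 0.0319
side spring_pin [(0.65, array([194.9, 250. ])), (0.43, array([288.7, 243.7]))]
side spring_ring [(0.81, array([163.6, 221. ])), (0.65, array([273.4, 368.3]))]
side spring_grip [(0.68, array([256.2, 233.8])), (0.47, array([168.2, 223.3]))]
side hole [(0.65, array([193.8, 252.4]))]
side post [(0.67, array([171.1, 251.6])), (0.49, array([296.7, 339.2])), (0.42, array([161.5, 219.7]))]
side rack_mid [(0.74, array([171.4, 249.9]))]
top spring_pin [(0.47, array([207. , 264.4])), (0.37, array([277.4, 339.1]))]
top spring_ring [(0.89, array([196.6, 190.2])), (0.73, array([256.3, 291.3]))]
top spring_grip [(0.71, array([258.6, 297.5])), (0.56, array([196.8, 200.1]))]
top hole [(0.53, array([199.1, 262.3]))]
top post []
top rack_mid [(0.84, array([170.5, 227.5]))]
```

View pics/side20.png

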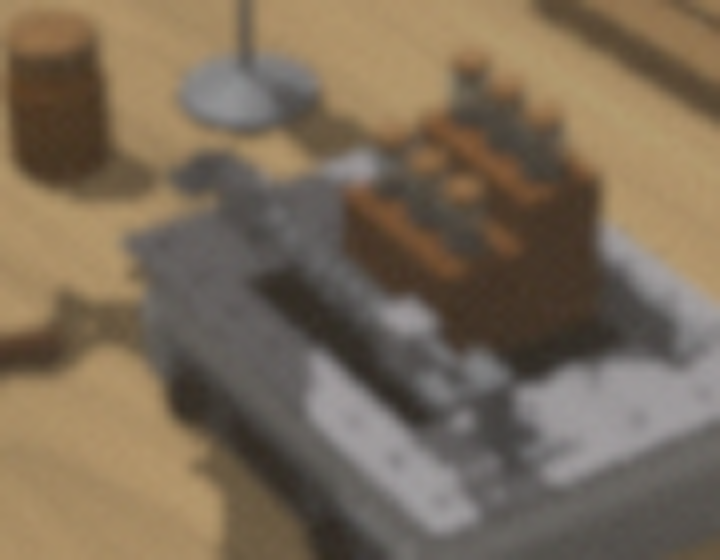

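View pics/top20.png

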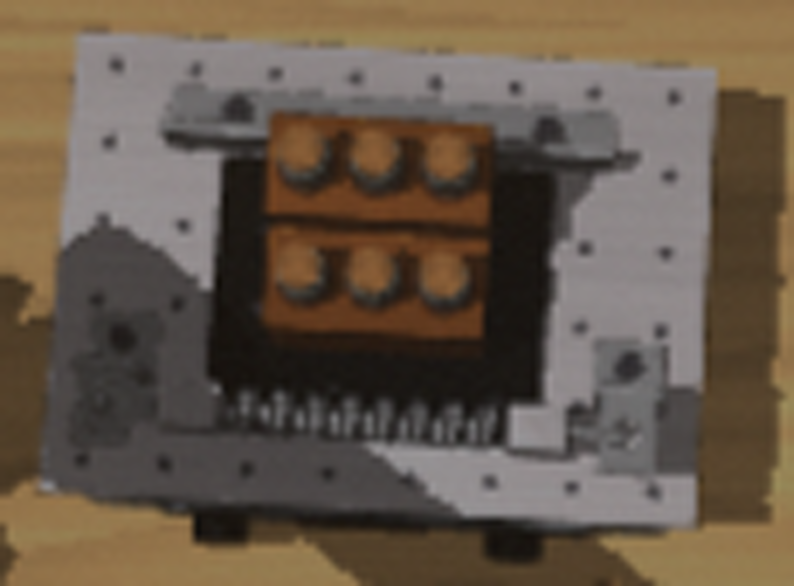

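```bash
python3 -m inch '[[[-0.4,0.6,0,0,-0.25],[-0.4,0.8,0,0,-0.25],[-0.5,0.8,0,0,-0.25],[-0.5,0.8,0,0,-0.25],[-0.5,0.8,0,0,-0.25],[-0.5,0.8,0,0,-0.25],[0,0,0,0,-0.25]]]'
python3 - <<'E'
from h import *
I=capture('side')
cv2.imwrite('pics/side21.png',cv2.resize(I[150:205,200:265],None,fx=10,fy=10,interpolation=2))
T=capture('top')
cv2.imwrite('pics/top21.png',cv2.resize(T[180:215,175:285],None,fx=7,fy=7,interpolation=2)); cv2.imwrite('pics/top21f.png',T)
E
```

```text
clock: 27.5
ee_pos: [0.3538, 0.611, 0.27]
tool_rot: [-3.137, -0.004, 1.488]
contact_force: [-0.8, -0.4, -0.4]
gripper_width: 0.0324
```

View pics/side21.png

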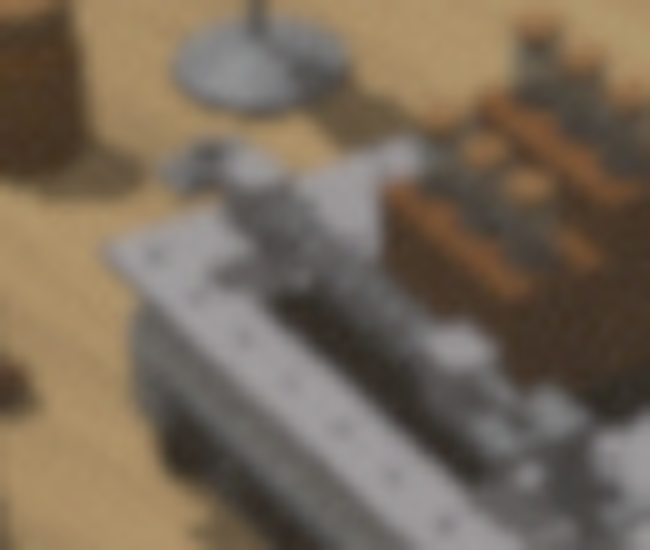

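View pics/top21.png

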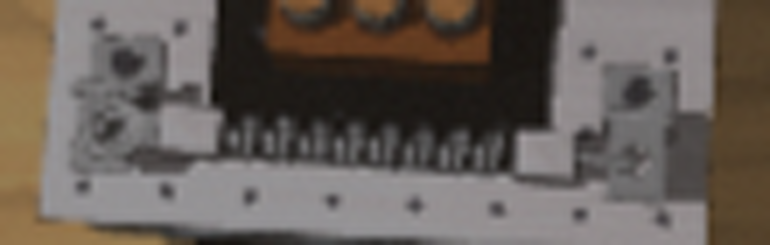

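View pics/top21f.png

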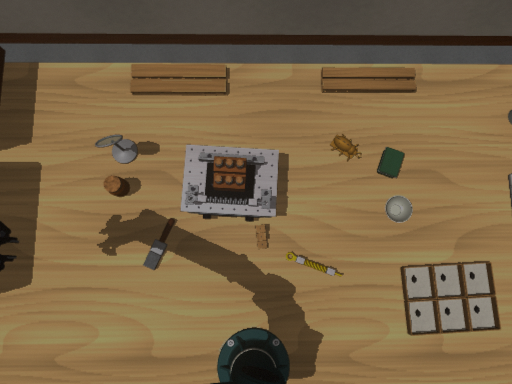

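```bash
python3 -c "
from workcell import *
print(job_done())"
```

```text
the job is handed in; nothing more can be done
None
```

I pushed the rack back against the rear fence, put the spring's hook in the hole, stretched the spring across and set its ring over the post. I then released the spring, moved the arm clear and handed the job in at about 27.5 s of the 61 s allowed. I used the silver spring; the yellow look-alike was left alone.

What the last checks showed:
- **Rack:** during the push the arm stopped where the fence was expected and the force rose to about 17 N. In the final picture the rack stands upright against the fence and looks square to it.
- **Ring:** when the arm eased back, the pull along the spring fell from 12 N to about zero, so the post took the load. The last top picture shows the post inside the ring. The ring met the shelf within about 1.5 mm of the expected height.
- **Hook:** the hook tip was about 17 mm below the lug's top before the stretch, and it looks seated in the hole in the last picture.
- **Stretch:** hook to ring measures about 218 mm in the top picture, against 217 mm when fitted.
- **Bystanders:** none appear to have moved between the first and last top pictures.

Some measurements disagreed or stayed uncertain:
- **Network detections:** the networks' hole and post positions scattered by several pixels, and one side-view post detection was plainly wrong. I relied on a fit to the deck geometry plus force feedback instead.
- **Spring angle:** the spring sat turned in the grip by about 0.03 rad, which I corrected before reaching the post.
- **Ring height:** I judged this from contact, not from a picture, because the hand hid the ring and post while the ring was going on.

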